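Turn the washed steel beaker mouth-down on the draining mat

ROBOT

A 6-joint arm with a two-finger parallel gripper is mounted at the origin on a cart in front of the work surface, level with it; the furniture and walls round the work are solid. World frame = base frame: x ahead of the robot, y to its left, z up, the work surface at z = 0. Lengths are in m, angles in rad, forces in N, time in s.
With the tool pointing down it reaches from about 0.35 to 1 m from the base axis. Payload 7.1 kg.
Tool frame: the origin (TCP) lies between the finger pads; the fingertips stand 22 mm ahead of it and the grasp point (between the pads) lies 3 mm ahead of it; z points along the fingers, y is the line along which they close (so a half turn about z gives the same grasp; the last joint's range is limited). The gripper opens to 85 mm and grips with 20 to 120 N. Pads are 22 mm wide; open, the fingers measure 114 mm over their backs; the gripper's body (76 mm by 85 mm) begins 54 mm behind the grasp point. The pads swing forward as they close: fully open they stand 13 mm farther back than shut.
Start: joints at [-1.28, 0.423, 1.63, -0, 1.089, -0.019], TCP at [0.191, -0.595, 0.253] pointing down, gripper open.
Joint ranges: [-3, 3], [-0.9, 2.11], [0.09, 2.58], [-1.31, 4.45], [0.11, 2.69], [-2.54, 2.54]. Speed limits (rad/s): [2.39, 2.39, 3.01, 3.14, 3.14, 3.14].

INTERFACE

Orientations are given as a rotation vector (axis times angle).
In Python, from rig import manip gives the robot as it stands. The module is installed in compiled form; this text tells all that it offers. Calls block until the motion is done:
- manip.move_to(position, orientation): joint-space move of the TCP to a pose.
- manip.servo_line(position, orientation=None, rate=0.15): straight line of the TCP; orientation=None keeps the orientation; rate is the mean speed in m/s.
- manip.set_joints(angles): joint-space move.
- manip.command_gripper(opening, f_grip=None): finger opening in m; f_grip is the grip in N (None keeps the last); returns when the fingers have stopped.
- manip.hold(seconds).
- manip.solve_ik(position, orientation): joint angles nearest the present ones, or None.
- manip.camera(name): name is "scene" or "top" or "wrist"; returns a dict with "image" (420x560x3 uint8, red, green, blue), "fx", "fy", "cx", "cy" (pixels), "k1" (the pictures are not rectified: a ray, as slopes to the right and down, at radius r is drawn at 1 + k1 r^2 times it, then the intrinsics apply), "cam_to_world" (4x4, takes a point from camera to world coordinates); the wrist camera has in their place "mount" (4x4, takes a point from camera to tool coordinates, whose origin is the TCP and whose axes are the flange's). Camera axes: x right, y down, z forward; pixel columns grow to the right and rows downward; lengths in m; the calibration is good to about 2 mm. A picture is of the moment at which its call begins: read the wrist's pose just before it. There is no depth.
A pose or a line that the arm cannot do raises manip.IKError and nothing moves.
- manip.sign_off(): hands the job in; it is judged then, once.
Readings, each from a call of its own:
- manip.get_time(): time.
- manip.get_joint_positions(): joint angles.
- manip.get_joint_vel(): joint speeds.
- manip.get_tau(): joint torques, N m.
- manip.get_position(): TCP position.
- manip.get_ee_rot(): TCP orientation.
- manip.get_contact_force(): force on the tool from outside, world axes, zero at the start.
- manip.get_torque(): the same for the moment, N m.
- manip.get_width(): finger opening in m.
- manip.get_grip_force(): force on a finger pad.
Only numpy, scipy, OpenCV 4.12 (cv2) and the standard library are available. Lean on these libraries where they do the work, as an engineer would, in place of code of your own. Each camera call takes 0.05 s, during which the arm holds its last target. There are 200 camera calls.

TASK

The washed steel beaker stands mouth-up on the worktop: turn it over and leave it standing mouth-down, with its whole rim on the blue draining mat, so that it can drain. You may lay it on its side in the orange two-rod cradle to change your grip. Set it down rather than dropping it, and leave the flask, the brown bottle and the blue-capped jar where they stand.

Things in the scene. Friction and masses are not known exactly. Their poses are not given: they have to be found in the camera images.
- beaker: Loose stainless steel beaker, round and straight-sided, about 0.14 kg: outside diameter 56 mm, height 90 mm, wall 2.5 mm, flat closed bottom, mouth flared to 59 mm over the last 4 mm. No handle or spout. Origin at the centre of the underside of its bottom; its z axis runs along its axis from the bottom to the mouth (up at the start, when it stands on the worktop at z = 0).
- beaker_rim (a point): Centre of the beaker's mouth, in the plane of the rim, 90 mm from the beaker's origin along its z axis; axes as the beaker's.
- drain_mat: Fixed blue ribbed draining mat, square, 180 x 180 mm, 6 mm thick, lying flat on the worktop. Origin at the centre of its underside, x and y along its edges, z up. Its flat top lies 6 mm above the origin; the fine ribs stand 0.4 mm proud to the eye only.
- cradle: Fixed low cradle, an optional aid: black base plate 50 x 100 x 5 mm, two parallel orange rods 12 mm thick, 96 mm long, 34 mm between centres, tops 15.5 mm above the worktop. Origin at the centre of the underside, y along the rods, z up. The beaker laid on its side between the rods, along y, mouth to either end, does not roll; it is wider than the cradle, so fingers fit down its sides.
- cradle_axis (a point): Point 39 mm above the cradle's origin: where the beaker's axis passes, level and along the cradle's y, when it lies in the cradle. Axes as the cradle's.
- flask: Loose conical flask with yellow contents, 65 mm across, 104 mm tall, behind the work on the left: leave it standing. Origin at the centre of its underside.
- amber_bottle: Loose brown bottle with white cap, 48 mm across, 105 mm tall, behind the work: leave it standing. Origin at the centre of its underside.
- salt_jar: Loose white jar with blue cap, 55 mm across, 85 mm tall, behind the work on the right: leave it standing. Origin at the centre of its underside.

How it is judged:
By the outcome, as a careful person would: the job done as asked, in the order asked, and still so for the second after the job is handed in, with the robot touching nothing.
It also fails if it takes over 62 s, if anything falls off the work surface, if the arm or the gripper's body presses on something with over 40 N, if the wrist force passes 120 N, or if a joint passes its speed limit or range.

## Working session

There is one attempt and no reset: what is moved stays moved. The work goes in short steps, each a Python script; the robot and the scene stay as the last script left them, time stands still between calls to the robot, and variables do not carry over. Pictures are saved under pics/ and viewed, at most 13 in all, crops included, and the job is handed in when it is done.

```bash
mkdir -p pics
cat > h.py <<'E'
import numpy as np,cv2
from rig import manip as m
from scipy.spatial.transform import Rotation as R
def ray(c,u,v,T=None):
    K=np.array([[c["fx"],0,c["cx"]],[0,c["fy"],c["cy"]],[0,0,1.]])
    d=cv2.undistortPoints(np.array([[[u,v]]],float),K,np.array([c["k1"],0,0,0.]))[0,0]
    # undistort assumes x_d = x(1+k1 r^2) 
    T=np.array(c["cam_to_world"]) if T is None else T
    return T[:3,3],T[:3,:3]@np.array([d[0],d[1],1])
def at_z(c,u,v,z,T=None):
    o,d=ray(c,u,v,T); return o+d*(z-o[2])/d[2]
def snap(name,fn=None):
    c=m.camera(name)
    if fn: cv2.imwrite("pics/"+fn,c["image"][:,:,::-1])
    return c
E
python3 - <<'E'
from h import *
import pickle
a=snap("top","top0.png");b=snap("scene","scene0.png")
pickle.dump((a,b),open("cams.pkl","wb"))
for c in (a,b): print(c["fx"],c["cx"],c["cy"],c["k1"],np.round(c["cam_to_world"],3))
print(m.get_ee_rot(),m.get_time())
E
```

```text
516.6641148234129 281.01249750551926 213.93388375771664 -0.1819672313028613 [[ 2.000e-03 -9.990e-01  4.900e-02  5.150e-01]
 [-1.000e+00 -1.000e-03  1.900e-02  2.600e-02]
 [-1.900e-02 -4.900e-02 -9.990e-01  1.446e+00]
 [ 0.000e+00  0.000e+00  0.000e+00  1.000e+00]]
410.90698819692864 280.51857237085613 214.63529679791128 -0.023571619735873604 [[ 0.812 -0.432  0.392  0.196]
 [-0.584 -0.606  0.54  -0.542]
 [ 0.004 -0.667 -0.745  0.906]
 [ 0.     0.     0.     1.   ]]
[-3.10257153e+00 -4.84422913e-01  2.89973516e-04] 0.1
```

View pics/top0.png

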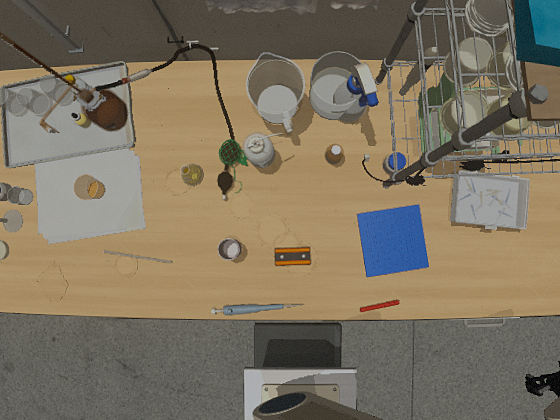

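View pics/scene0.png

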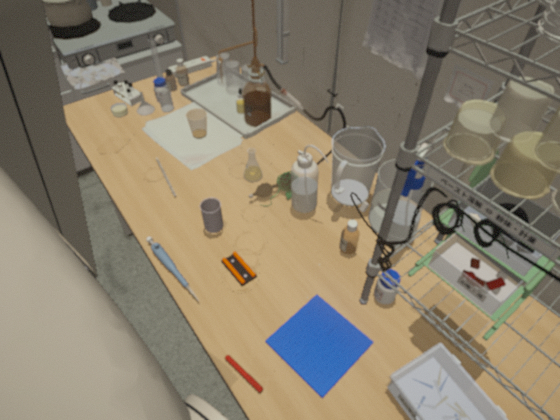

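The top view shows the beaker at about (231,250), the cradle at (293,256) with its rods along world y, and the mat at (393,241). The flask is at (192,174), the bottle at (334,154) and the jar at (396,162). I'll enlarge both views to read positions more closely.

Run:
```python
import cv2
t=cv2.imread("pics/top0.png")[195:285,205:440]
cv2.imwrite("pics/tc.png",cv2.resize(t,None,fx=3.4,fy=3.4,interpolation=cv2.INTER_CUBIC))
s=cv2.imread("pics/scene0.png")[190:300,190:270]
cv2.imwrite("pics/sc.png",cv2.resize(s,None,fx=5,fy=5,interpolation=cv2.INTER_CUBIC))
```

```text
(no output)
```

View pics/tc.png

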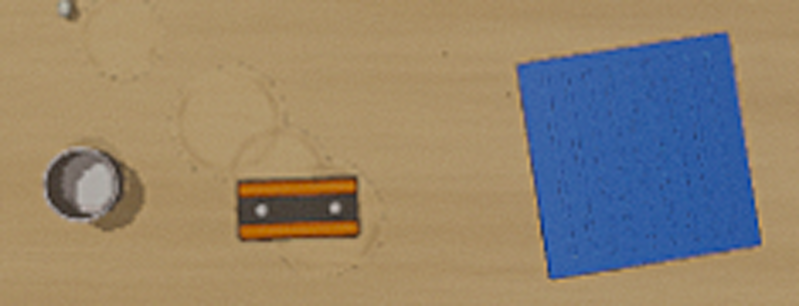

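View pics/sc.png

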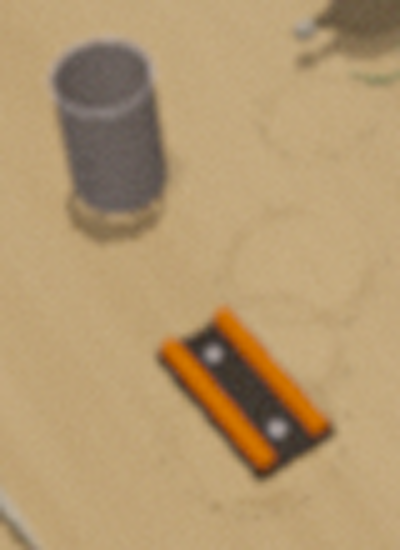

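The crop gives the beaker rim centre at (85,184), the cradle centre at (298,208) with a slight tilt, and the mat corners at (518,64), (728,33), (761,244) and (551,278). In the scene crop the rim is at about (103,76).

```bash
cat >> h.py <<'E'
def Rot(az,pitch,flip):
    """tool z at azimuth az, pitch (rad, negative=down), y horizontal; flip turns it half round z"""
    z=np.array([np.cos(az)*np.cos(pitch),np.sin(az)*np.cos(pitch),np.sin(pitch)])
    y=np.array([-np.sin(az),np.cos(az),0])*(-1 if flip else 1)
    return R.from_matrix(np.c_[np.cross(y,z),y,z])
def pose(g,az,pitch,flip):
    r=Rot(az,pitch,flip); return np.array(g)-0.003*r.as_matrix()[:,2], r.as_rotvec()
E
python3 - <<'E'
from h import *
import pickle
a,b=pickle.load(open("cams.pkl","rb"))
t=lambda x,y,z:at_z(a,205+(x+.5)/3.4-.5,195+(y+.5)/3.4-.5,z)
s=lambda x,y,z:at_z(b,190+(x+.5)/5-.5,190+(y+.5)/5-.5,z)
print("beaker",t(84.5,184,.09),s(103,77,.09))
print("cradle",t(298,208,.014),t(240,210,.0155),t(356,205.5,.0155))
print("cr scene",[s(*p,.0145) for p in((222,312),(322,428),(172,346),(267,465))])
mt=[t(*p,.006) for p in((518,64),(728,33),(761,244),(551,278))]
print("mat",np.mean(mt,0),mt)
q=np.array(m.get_joint_positions())
def sol(n,*p):
    try: r=m.solve_ik(*pose(*p))
    except Exception as e: r=e
    print(n,np.round(r,2) if r is not None else None)
bk=t(84.5,184,.09)[:2];cr=t(298,208,.014)[:2];mc=np.mean(mt,0)[:2]
for f in(0,1):
  for d in (-50,-40):
    p=np.radians(d)
    for k in (-.5,0,.5,): sol(("pick",f,d,k),[*bk,.05],np.arctan2(bk[1],bk[0])+k,p,f)
    for sg in(1,-1): sol(("lay",f,d,sg),[*cr,.04],sg*np.pi/2,p,f)
    for k in (-.5,0,.5): sol(("place",f,d,k),[*mc,.06],np.arctan2(mc[1],mc[0])+k,p,f)
E
```

```text
beaker [0.48949194 0.1878727  0.09      ] [0.49022152 0.18958214 0.09      ]
cradle [0.46913044 0.02243768 0.014     ] [0.46743164 0.06961826 0.0155    ] [ 0.47128414 -0.02471422  0.0155    ]
cr scene [array([0.48444093, 0.06747042, 0.0145    ]), array([ 0.48759597, -0.02593187,  0.0145    ]), array([0.45105898, 0.06368341, 0.0145    ]), array([ 0.45261308, -0.02838707,  0.0145    ])]
mat [ 0.51248046 -0.25962923  0.006     ] [array([ 0.58710192, -0.15836291,  0.006     ]), array([ 0.6130354 , -0.33407147,  0.006     ]), array([ 0.43834835, -0.36082074,  0.006     ]), array([ 0.41143617, -0.18526178,  0.006     ])]
('pick', 0, -50, -0.5) [0.57 0.66 2.26 4.06 0.55 1.3 ]
('pick', 0, -50, 0) [0.33 0.66 2.33 3.1  0.55 1.58]
('pick', 0, -50, 0.5) [0.1  0.66 2.26 2.14 0.56 1.86]
('lay', 0, -50, 1) [-0.35  0.73  2.01  0.87  0.91  2.06]
('lay', 0, -50, -1) [ 0.39  0.74  1.97 -0.83  0.93  1.07]
('place', 0, -50, -0.5) [-0.29  0.65  2.16  4.2   0.48  1.12]
('place', 0, -50, 0) [-0.5   0.64  2.23  3.09  0.42  1.59]
('place', 0, -50, 0.5) [-0.7   0.65  2.16  2.02  0.5   2.04]
('pick', 0, -40, -0
[... 690 characters left out ...]
 -1) [ 0.39  0.74  1.97 -0.83  0.93 -2.07]
('place', 1, -50, -0.5) [-0.29  0.65  2.16  4.2   0.48 -2.02]
('place', 1, -50, 0) [-0.5   0.64  2.23  3.09  0.42 -1.55]
('place', 1, -50, 0.5) [-0.7   0.65  2.16  2.02  0.5  -1.1 ]
('pick', 1, -40, -0.5) [ 0.63  0.76  2.3   3.96  0.81 -1.65]
('pick', 1, -40, 0) [ 0.33  0.77  2.38  3.1   0.89 -1.57]
('pick', 1, -40, 0.5) [ 0.03  0.76  2.3   2.25  0.82 -1.49]
('lay', 1, -40, 1) [-0.41  0.81  1.97  0.93  1.06 -1.19]
('lay', 1, -40, -1) [ 0.45  0.82  1.93 -0.89  1.09 -1.98]
('place', 1, -40, -0.5) [-0.24  0.73  2.21  4.02  0.73 -1.78]
('place', 1, -40, 0) [-0.5   0.73  2.29  3.1   0.75 -1.56]
('place', 1, -40, 0.5) [-0.76  0.73  2.21  2.2   0.74 -1.35]
```

```bash
cat >> h.py <<'E'
D=np.radians
BK=np.array([.490,.1887]); CR=np.array([.469,.021]); CA=np.pi/2+.033; MC=np.array([.5125,-.2597])
yd=np.array([np.cos(CA),np.sin(CA)])
layg=CR+yd*(.037-.054)   # bottom at +37 mm, grip 54 mm from it
re_g=CR+yd*(.037-.036)
def back(p,d): # back off along tool z
    return p[0]-d*R.from_rotvec(p[1]).as_matrix()[:,2],p[1]
def lower(p,zmin,step=.001,df=3.):
    f0=m.get_contact_force()[2]; q=np.array(p,float)
    while q[2]>zmin:
        q[2]-=step; m.servo_line(q,rate=.02)
        f=m.get_contact_force()[2]-f0
        if f>df: break
    print("lower z",q[2],"df",f); return q
E
python3 - <<'E'
from h import *
print(m.get_time())
for f in (0,1):
  for n,p in dict(pick=pose([*BK,.054],CA,D(-40),f),pre=back(pose([*BK,.054],CA,D(-40),f),.09),lay=pose([*layg,.039],CA,D(-50),f),
    regrip=pose([*re_g,.039],CA-np.pi,D(-50),f),**{"place%d"%k:pose([*MC,.06],-1.57+k/10,D(-40),f) for k in(0,5,10)}).items():
    r=m.solve_ik(*p); print(f,n,None if r is None else np.round(r,2))
E
```

```text
0.1
0 pick [-0.08  0.77  2.    1.18  0.97  2.03]
0 pre [-0.21  0.66  1.98  1.01  1.07  2.12]
0 lay [-0.38  0.74  1.98  0.82  0.94  2.06]
0 regrip [ 0.39  0.74  1.98 -0.86  0.92  1.07]
0 place0 None
0 place5 [-0.2   0.73  2.17  4.2   0.74  1.3 ]
0 place10 [-0.44  0.73  2.28  3.29  0.75  1.55]
1 pick [-0.08  0.77  2.    1.18  0.97 -1.12]
1 pre [-0.21  0.66  1.98  1.01  1.07 -1.02]
1 lay [-0.38  0.74  1.98  0.82  0.94 -1.09]
1 regrip [ 0.39  0.74  1.98 -0.86  0.92 -2.07]
1 place0 None
1 place5 [-0.2   0.73  2.17  4.2   0.74 -1.84]
1 place10 [-0.44  0.73  2.28  3.29  0.75 -1.59]
```

```bash
python3 - <<'E'
from h import *
for f in (0,1):
  for k in(-2,-4,-6,-8):
    for z in (.06,.16):
      r=m.solve_ik(*pose([*MC,z],-1.57+k/10,D(-40),f)); print(f,k,z,None if r is None else np.round(r,2))
p=pose([*BK,.054],CA,D(-40),0)
b=back(p,.09)
m.command_gripper(.085,40)
m.move_to(b[0]+[0,0,.08],b[1])
m.move_to(*b)
m.servo_line(*p,rate=.08)
snap("scene","s1.png")
E
python3 -c "
import cv2;t=cv2.imread('pics/s1.png')[100:300,100:340];cv2.imwrite('pics/s1c.png',cv2.resize(t,None,fx=3,fy=3,interpolation=cv2.INTER_CUBIC))"
```

```text
0 -2 0.06 [-0.11  0.79  1.87 -1.13  1.    0.99]
0 -2 0.16 [-0.11  0.61  1.88 -1.04  1.08  0.82]
0 -4 0.06 [-0.12  0.82  1.77 -0.96  1.12  0.98]
0 -4 0.16 [-0.12  0.65  1.78 -0.91  1.21  0.84]
0 -6 0.06 [-0.15  0.85  1.68 -0.82  1.23  0.99]
0 -6 0.16 [-0.15  0.69  1.68 -0.79  1.34  0.88]
0 -8 0.06 [-0.18  0.88  1.59 -0.7   1.34  1.02]
0 -8 0.16 [-0.18  0.73  1.59 -0.68  1.45  0.93]
1 -2 0.06 [-0.11  0.79  1.87 -1.13  1.   -2.15]
1 -2 0.16 [-0.11  0.61  1.88 -1.04  1.08 -2.33]
1 -4 0.06 [-0.12  0.82  1.77 -0.96  1.12 -2.16]
1 -4 0.16 [-0.12  0.65  1.78 -0.91  1.21 -2.3 ]
1 -6 0.06 [-0.15  0.85  1.68 -0.82  1.23 -2.15]
1 -6 0.16 [-0.15  0.69  1.68 -0.79  1.34 -2.26]
1 -8 0.06 [-0.18  0.88  1.59 -0.7   1.34 -2.12]
1 -8 0.16 [-0.18  0.73  1.59 -0.68  1.45 -2.21]
```

View pics/s1c.png

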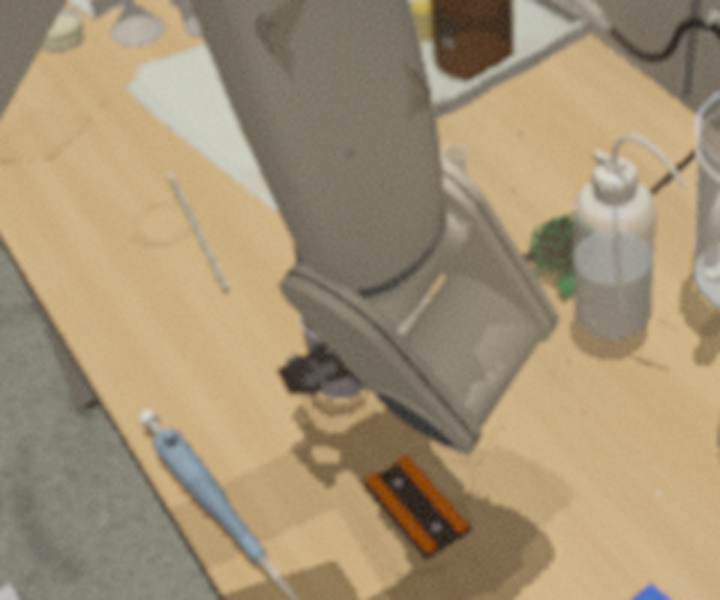

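The beaker stands between the open fingers and the big wrist is clear of everything. I'll grip, lift, turn the tool half round and lay the beaker in the cradle.

```bash
python3 - <<'E'
from h import *
m.command_gripper(.03,45)
print("w",m.get_width(),m.get_grip_force(),m.get_contact_force())
p=np.array(m.get_position())
m.servo_line(p+[0,0,.12],rate=.12)
l=pose([*layg,.039],CA,D(-50),1)
m.move_to(l[0]+[0,0,.1],l[1])
m.servo_line(l[0]+[0,0,.03],rate=.1)
print(m.get_width(),m.get_time())
snap("scene","s2.png")
E
python3 -c "
import cv2;t=cv2.imread('pics/s2.png')[180:330,170:370];cv2.imwrite('pics/s2c.png',cv2.resize(t,None,fx=3.5,fy=3.5,interpolation=cv2.INTER_CUBIC))"
```

```text
w 0.05414381949218504 47.51094041392207 [-0.70143521 -2.96605458  6.53078791]
0.05452404535465299 9.8917
```

View pics/s2c.png

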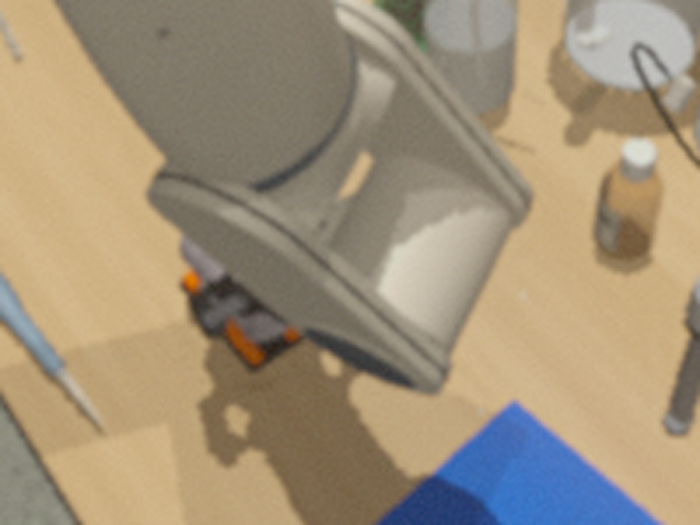

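The beaker lies level above the cradle, mostly hidden by the wrist. I'll lower it by feel and look with the wrist camera.

Run:
```python
from h import *
l=pose([*layg,.039],CA,D(-50),1)
m.servo_line(l[0]+[0,0,.006],rate=.08)
snap("wrist","w2.png")
q=lower(l[0]+[0,0,.006],l[0][2]-.008)
print(q[2]-l[0][2],m.get_contact_force(),m.get_torque(),m.get_time())
```

```text
lower z 0.04529813332935693 df 7.962533985697799
0.003999999999999997 [-1.69820708 -2.75800052  6.61743997] [0.05836165 0.1326095  0.27143695] 10.9417
```

View pics/w2.png

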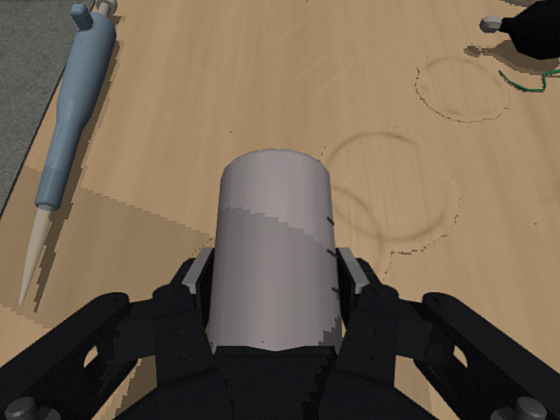

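Contact came 4 mm early, so the beaker is either slightly pitched or off along the tool. I'll press a bit more so it levels in the grip, then release.

```bash
python3 - <<'E'
from h import *
l=pose([*layg,.039],CA,D(-50),1)
q=np.array(m.get_position())
for i in range(4):
    q[2]-=.001; m.servo_line(q,rate=.02); f=m.get_contact_force(); print(np.round(f,1))
    if f[2]>16: break
m.command_gripper(.062,20); m.command_gripper(.085)
b=back((q,l[1]),.1); m.servo_line(*b,rate=.12)
m.servo_line(b[0]+[0,0,.12],rate=.2)
m.move_to(*pose([*CR,.26],CA-np.pi,D(-60),0))
print(m.get_time())
snap("top","t3.png")
E
python3 -c "
import cv2;t=cv2.imread('pics/t3.png')[195:285,205:440];cv2.imwrite('pics/t3c.png',cv2.resize(t,None,fx=3.4,fy=3.4,interpolation=cv2.INTER_CUBIC))"
```

```text
[-2.6 -3.6  8.6]
[-5.5 -7.  18.5]
15.0333
```

View pics/t3c.png

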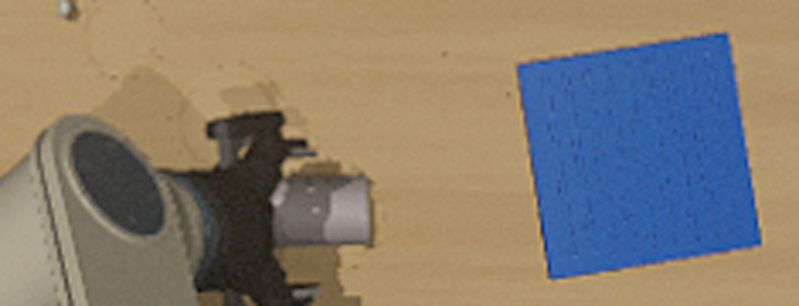

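The beaker lies in the cradle with its rim at about (374,210) in the crop, mouth toward −y. I'll work out where the rim is and regrip from the bottom end.

Run:
```python
from h import *
import pickle
a,_=pickle.load(open("cams.pkl","rb"))
t=lambda x,y,z:at_z(a,205+(x+.5)/3.4-.5,195+(y+.5)/3.4-.5,z)
print("rim edges",t(374,176,.039),t(374,246,.039),"mid",t(374,210,.06),"expected rim",CR+yd*(.037-.09))
rim=t(374,210.5,.045)[:2]
s=(rim-CR)@yd; print("s",s)
g=CR+yd*(s+.054)
print("grip",g,re_g)
np.save("g.npy",g)
p=pose([*g,.039],CA-np.pi,D(-50),0)
b=back(p,.09)
m.move_to(*b)
snap("wrist","w4.png")
print(m.get_time(),np.round(m.get_joint_positions(),2))
```

```text
rim edges [ 0.4955999  -0.03826052  0.039     ] [ 0.43963883 -0.03830974  0.039     ] mid [ 0.4691108  -0.03731299  0.06      ] expected rim [ 0.47074868 -0.03197114]
s -0.05894447349863328
grip [0.46916314 0.01605822] [0.46896701 0.02199946]
15.8167 [ 0.48  0.61  1.94 -0.72  1.06  0.97]
```

View pics/w4.png

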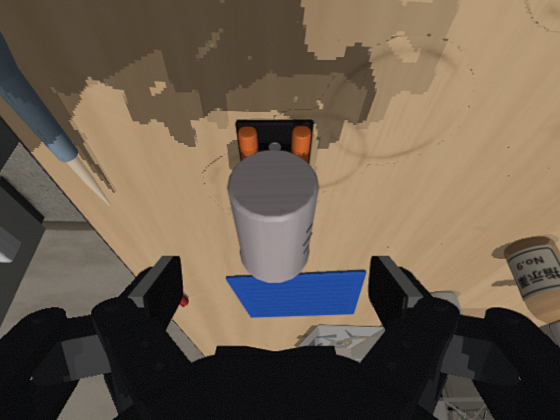

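Beaker, cradle and fingers are aligned (beaker column 273, finger centre 277). Now I'll regrip, lift and turn it over, then carry it above the mat.

```bash
cat >> h.py <<'E'
PA=-1.77
E
python3 - <<'E'
from h import *
g=np.load("g.npy")
p=pose([*g,.039],CA-np.pi,D(-50),0)
m.servo_line(*p,rate=.1)
m.command_gripper(.03,50)
print("w",m.get_width(),m.get_grip_force(),np.round(m.get_contact_force(),1))
m.servo_line(p[0]+[0,0,.15],rate=.12)
e=pose([*MC,.06],PA,D(-40),1)
m.move_to(e[0]+[0,0,.10],e[1])
m.servo_line(e[0]+[0,0,.02],rate=.1)
print(m.get_width(),m.get_time())
snap("scene","s5.png");snap("top","t5.png")
E
python3 -c "
import cv2,numpy as np
t=cv2.imread('pics/s5.png')[230:410,200:440];u=cv2.imread('pics/t5.png')[170:290,300:460]
cv2.imwrite('pics/s5c.png',np.hstack([cv2.resize(t,(400,300)),cv2.resize(u,(400,300))]))"
```

```text
w 0.05390320842608126 51.90414687618613 [-1.8  2.   6.3]
0.05359781540167059 22.2583
```

View pics/s5c.png

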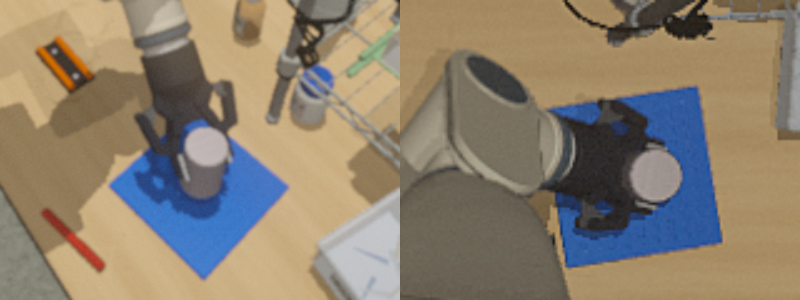

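The beaker is upside down and upright above the middle of the mat. I'll lower it by feel.

```bash
python3 - <<'E'
from h import *
e=pose([*MC,.06],PA,D(-40),1)
m.servo_line(e[0]+[0,0,.008],rate=.06)
q=lower(e[0]+[0,0,.008],e[0][2]-.008,df=3)
print("rel",q[2]-e[0][2],np.round(m.get_contact_force(),1))
for i in range(4):
    q[2]-=.0005; m.servo_line(q,rate=.02); f=m.get_contact_force(); print(np.round(f,1))
    if f[2]>18: break
m.command_gripper(.062,20); m.command_gripper(.085)
b=back((q,e[1]),.1); m.servo_line(*b,rate=.1)
m.servo_line(b[0]+[0,0,.1],rate=.2)
m.move_to([.40,.15,.3],pose([0,0,0],CA-np.pi,D(-60),1)[1])
print(m.get_time())
snap("scene","s6.png");snap("top","t6.png")
E
python3 -c "
import cv2,numpy as np
t=cv2.imread('pics/s6.png')[200:410,160:440];u=cv2.imread('pics/t6.png')[130:295,170:450]
cv2.imwrite('pics/s6c.png',np.hstack([cv2.resize(t,(400,300)),cv2.resize(u,(400,236)) if 0 else cv2.resize(u,(400,300))]))"
```

```text
lower z 0.05692836282905961 df 3.152628263287739
rel -0.0050000000000000044 [-0.4  1.1  1.4]
[-1.2  3.   5.5]
[-2.4  3.1  9.2]
[-2.8  5.5 12.2]
[-3.6  6.4 16.3]
30.7333
```

View pics/s6c.png

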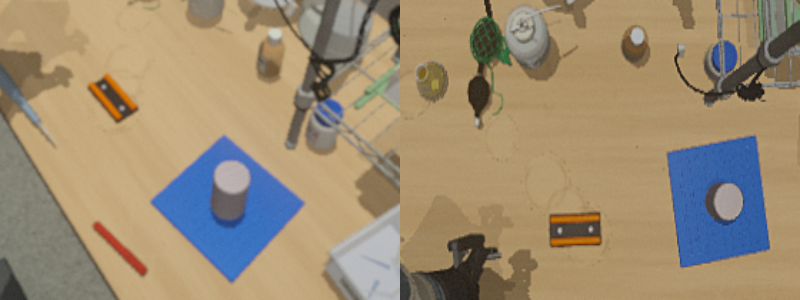

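The beaker stands mouth-down near the middle of the mat. The flask, bottle and jar are still in place and the arm is clear.

```bash
python3 -c "
from h import *
m.hold(.5);print(m.sign_off())"
```

```text
the job is handed in; nothing more can be done
None
```

The beaker now stands mouth-down near the middle of the draining mat; the flask, bottle and jar were left where they stood, and I handed the job in at about 31 s of the 62 s allowed.

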